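# Get the sugar shaker out from behind the sauces

## Task

The sugar shaker stands at the back of the condiment rack, behind the pepper mill, the sauce bottle and the jar. First move all three of these out of the way onto the wooden board, standing upright and without disturbing the shaker, and only then set the shaker upright on the cork coaster on the bun tray, wholly on it. Then put the mill, the bottle and the jar back in the rack, each centred on the same pad it came from, and leave the small packet box alone.

Things in the scene. Friction and masses are not known exactly. Their poses are not given: they have to be found in the camera images.
- mill_center (a point): Dark wooden pepper mill, round, turned with a waist and a small knob on top, 130 mm tall, foot 54 mm across, 220 g or so. The point is on its axis, half-way up (65 mm above its foot), z up. Best gripped on the straight barrel, 48 mm across, from 66 to 106 mm above the foot. It starts on one of the rack's three pads.
- bottle_center (a point): White plastic squeeze bottle (rigid, closed) with a pointed nozzle, 128 mm tall, 250 g or so; a straight cylinder 52 mm across up to 104 mm above its foot, then the cap and nozzle. The point is on its axis, half-way up (64 mm above its foot), z up. It starts on one of the rack's three pads.
- jar_center (a point): Amber glass jar with a steel lid, 118 mm tall, 300 g or so; glass 54 mm across up to 98 mm above its foot, lid 56 mm across above that. The point is on its axis, half-way up (59 mm above its foot), z up. It starts on one of the rack's three pads.
- shaker_center (a point): Small round metal sugar shaker with a low domed steel top, 58 mm tall, body 48 mm across, top rim 49 mm (46 to 50 mm above its foot), 160 g or so. The point is on its axis, half-way up (29 mm above its foot), z up. It starts in the rack's rear half, close behind the tall ones.
- rack: Brown wooden condiment rack, fixed: tray 150 (x) by 250 mm (y), floor 6 mm above the counter, walls 14 mm high, 34 mm at the back (+x). Origin: centre of its underside; x from front (robot's side) to back, z up. Three round grey pads 64 mm across, flush with the floor, at x = -33 mm, y = -75, 0 and 75 mm; mill, bottle and jar each start on one, centred to 2 mm.
- board: Empty light wooden cutting board, fixed, 290 mm (its x) by 180 mm (its y), 18 mm thick: the side area for the three tall things. Origin at the centre of its underside, z up. It lies to one side of the rack, left or right.
- tray: Aluminium bun tray, fixed, 290 mm (its x) by 180 mm (its y), rim 12 mm high, floor 4 mm above the counter, on the other side of the rack. Origin at the centre of its underside, z up. Two buns, fixed, 74 mm across and reaching 44 mm above the counter, sit at x = 98 mm, y = -42 and 42 mm.
- coaster: Round cork coaster, fixed on the floor of the bun tray, 78 mm across, 5 mm thick. Origin at the centre of its underside, z up; its upper face is 9 mm above the counter.
- packet_box_center (a point): Bystander, leave alone: small loose grey packet box with the edges of white sugar packets showing on top, 30 by 34 mm, 40 mm tall, 80 g, in a rear corner of the rack, the corner on the rack's -y side. The point is its centre.
There are look-alikes about, which are no part of the job. Leave any pink look-alike of the part that bears jar_center alone.

How it is judged:
On the way, in this order (a step that is already met when the one before it is completed fails the run):
1. mill, bottle and jar all stand released on the board, the shaker still where it was (within 25 mm) (x of mill_center in the frame of board between -0.135 and 0.135 m and y of mill_center in the frame of board between -0.08 and 0.08 m and z of mill_center in the frame of board between 0.077 and 0.089 m and linear speed of each of mill, bottle, jar below 0.03 m/s and angle between each of mill_center, bottle_center, jar_center's own z axis and vertical below 0.12 rad and contact force between the fingers and mill below 0.5 N and x of bottle_center in the frame of board between -0.135 and 0.135 m and y of bottle_center in the frame of board between -0.08 and 0.08 m and z of bottle_center in the frame of board between 0.076 and 0.088 m and contact force between the fingers and bottle below 0.5 N and x of jar_center in the frame of board between -0.135 and 0.135 m and y of jar_center in the frame of board between -0.08 and 0.08 m and z of jar_center in the frame of board between 0.071 and 0.083 m and contact force between the fingers and jar below 0.5 N and distance of shaker_center from where it was at the start of the episode below 0.025 m), for 0.2 s.
2. the shaker stands released on the coaster while the three still stand on the board (x of mill_center in the frame of board between -0.135 and 0.135 m and y of mill_center in the frame of board between -0.08 and 0.08 m and z of mill_center in the frame of board between 0.077 and 0.089 m and linear speed of each of mill, bottle, jar, shaker below 0.03 m/s and angle between each of mill_center, bottle_center, jar_center, shaker_center's own z axis and vertical below 0.12 rad and contact force between the fingers and mill below 0.5 N and x of bottle_center in the frame of board between -0.135 and 0.135 m and y of bottle_center in the frame of board between -0.08 and 0.08 m and z of bottle_center in the frame of board between 0.076 and 0.088 m and contact force between the fingers and bottle below 0.5 N and x of jar_center in the frame of board between -0.135 and 0.135 m and y of jar_center in the frame of board between -0.08 and 0.08 m and z of jar_center in the frame of board between 0.071 and 0.083 m and contact force between the fingers and jar below 0.5 N and horizontal distance between shaker_center and coaster below 0.014 m and z of shaker_center in the frame of coaster between 0.028 and 0.04 m and contact force between the fingers and shaker below 0.5 N), for 0.2 s.
At the end, for the whole second after the job is handed in: The shaker stands upright on the coaster, its axis within 14 mm of the coaster's centre; the mill, the bottle and the jar each stand upright in the rack within 15 mm of where they stood at the start; all at rest (horizontal distance between shaker_center and coaster below 0.014 m and z of shaker_center in the frame of coaster between 0.028 and 0.04 m and linear speed of each of shaker, mill, bottle, jar below 0.03 m/s and angle between each of shaker_center, mill_center, bottle_center, jar_center's own z axis and vertical below 0.12 rad and distance of each of mill_center, bottle_center, jar_center from where it was at the start of the episode below 0.015 m); the robot touches nothing.
It fails at once if the packet box is knocked over or shoved more than 30 mm (distance of packet_box_center from where it was at the start of the episode above 0.03 m or angle between packet_box_center's own z axis and vertical above 0.5 rad).
It fails at once if the mill, bottle, jar or shaker is tipped over (angle between any of mill_center, bottle_center, jar_center, shaker_center's own z axis and vertical above 0.8 rad).
It also fails if it takes over 147 s, if anything falls off the work surface, if the arm or the gripper's body presses on something with over 40 N, if the wrist force passes 120 N, or if a joint passes its speed limit or range.

## Robot

A 7-joint arm with a two-finger parallel gripper is mounted at the origin on the work surface. World frame = base frame: x ahead of the robot, y to its left, z up, the work surface at z = 0. Lengths are in m, angles in rad, forces in N, time in s.
With the tool pointing down it reaches from about 0.4 to 0.85 m from the base axis. Payload 4.4 kg.
Tool frame: the origin (TCP) lies where the fingers leave the gripper's body, on its centre line; the fingertips stand 97 mm ahead of it and the grasp point (between the pads) lies 78 mm ahead of it; z points along the fingers, y is the line along which they close (so a half turn about z gives the same grasp; the last joint's range is limited). The gripper opens to 94 mm and grips with 3 to 60 N. Pads are 16 mm wide; open, the fingers measure 119 mm over their backs; the gripper's body (75 mm by 177 mm) begins 78 mm behind the grasp point.
Start: joints at [1.057, 0.628, 0.038, 1.517, -0.027, 0.996, -0.02], TCP at [0.281, -0.586, 0.303] pointing down, gripper open.
Joint ranges: [-3.06, 3.06], [-0.37, 2.12], [-1.25, 1.32], [0.18, 2.47], [-1.1, 4.24], [0.23, 1.98], [-2.94, 2.94]. Speed limits (rad/s): [2.57, 2.57, 3.14, 3.14, 3.14, 3.14, 3.14].

## Interface

Orientations are given as a unit quaternion [w, x, y, z].
In Python, from station import env, cams gives the robot as it stands.
- The arm moves only by the tool move_arm, never from a script. Its argument "series" is one flat list of numbers, 7 for each row, row after row: the gripper command: -1 is shut, 1 is fully open, values between are in proportion, then the shift along the world's x, y, z in m, then the turn, a rotation vector about the world's x, y, z in rad. A call has exactly 10 rows; each row shifts and turns the commanded pose from where the row before left it; what a row does not reach is not made up. A row lasts 1/10 s, in which the tool goes at most 50 mm and 8.59 degrees, less where a joint would pass 70% of its speed; a pose out of reach is approached as far as the arm can. A call is refused whole if a number of a shift passes 0.05 or a number of a turn 0.15, either way. A call with a gripper value outside its range is refused whole. The fingers move at their own pace and stop on an object; "grip_force" is the grip in N (left out, the last holds). Time passes only in rows, so rows that do not move let the fingers close, or fill a call up. It gives the time, the measured TCP pose, the force, the opening and the grip force at its end, in the units of the state.
- env.observe(): the state, without advancing time (a new reading comes with each control period).
- cams.camera(name): name is "scene" or "side" or "wrist"; returns a dict with "img" (420x560x3 uint8, red, green, blue), "intrinsics" (3x3 intrinsics, pixels), "D" ([k1, k2, p1, p2, k3] as OpenCV has them; the pictures are not rectified), "cam_to_world" (4x4, takes a point from camera to world coordinates); the wrist camera has in their place "tool_from_camera" (4x4, takes a point from camera to tool coordinates, whose origin is the TCP and whose axes are the flange's). Camera axes: x right, y down, z forward; pixel columns grow to the right and rows downward; lengths in m; the calibration is good to about 2 mm. A picture is of the moment at which its call begins: read the wrist's pose just before it. There is no depth.
- env.job_done(): hands the job in; it is judged then, once.
The state is a dict: "time_s": time; "qpos": joint angles; "joint_vel": joint speeds; "tau": joint torques, N m; "eef_pos": TCP position; "orientation": TCP orientation; "ft_force": force on the tool from outside, world axes, zero at the start; "wrist_torque": the same for the moment, N m; "width": finger opening in m; "finger_force": force on a finger pad.
Only numpy, scipy, OpenCV 4.12 (cv2) and the standard library are available. Lean on these libraries where they do the work, as an engineer would, in place of code of your own. Each camera call takes 0.05 s, during which the arm holds its last target. There are 200 camera calls.

## Working session

There is one attempt and no reset: what is moved stays moved. The work goes in short steps, Python scripts to look and compute and a tool call to move; the robot and the scene stay as the last step left them, time stands still between calls to the robot, and variables do not carry over. Pictures are saved under pics/ and viewed, at most 15 in all, crops included, and the job is handed in when it is done.

Besides the shell and the picture viewer there is one more tool, called by a JSON object that holds its "name" and its "arguments", one argument or row to a line. move_arm: Moves the arm, as the interface text tells. Its arguments: {"type":"object","properties":{"series":{"type":"array","items":{"type":"number"}},"grip_force":{"type":"number"}},"required":["series"]}

```bash
ls; mkdir -p pics; python3 - <<'E'
from station import env, cams
import cv2, numpy as np
s=env.observe(); print({k:np.round(v,3) for k,v in s.items()})
for n in ("scene","side"):
    c=cams.camera(n); cv2.imwrite(f"pics/{n}0.png",c["img"][:,:,::-1]); print(n,c["intrinsics"],c["D"],np.round(c["cam_to_world"],3))
E
```

```text
pics
{'time_s': np.float64(0.0), 'qpos': array([ 1.057,  0.629,  0.038,  1.518, -0.027,  0.996, -0.02 ]), 'joint_vel': array([-0.   ,  0.001,  0.002, -0.001,  0.003, -0.002,  0.001]), 'tau': array([ 0.0000e+00, -5.4972e+01,  1.1440e+00, -1.8664e+01, -5.2000e-02,
        2.3000e-02,  0.0000e+00]), 'eef_pos': array([ 0.281, -0.585,  0.302]), 'orientation': array([-0.001,  0.975,  0.222, -0.   ]), 'ft_force': array([-0.239, -0.379,  0.199]), 'wrist_torque': array([ 0.04 , -0.005,  0.035]), 'finger_force': np.float64(0.0), 'width': np.float64(0.094)}
scene [[410.02631244   0.         285.5957566 ]
 [  0.         410.02631244 211.78157947]
 [  0.           0.           1.        ]] [0.03740476 0.         0.         0.         0.        ] [[ 0.636  0.475 -0.608  1.108]
 [ 0.772 -0.385  0.506 -0.471]
 [ 0.006 -0.791 -0.612  0.629]
 [ 0.     0.     0.     1.   ]]
side [[517.82130357   0.         282.27851762]
 [  0.         517.82130357 213.75889189]
 [  0.           0.           1.        ]] [0.02181087 0.         0.         0.         0.        ] [[-0.808 -0.36   0.467 -0.004]
 [-0.589  0.522 -0.617  0.737]
 [-0.021 -0.773 -0.634  0.812]
 [ 0.     0.     0.     1.   ]]
```

View pics/scene0.png

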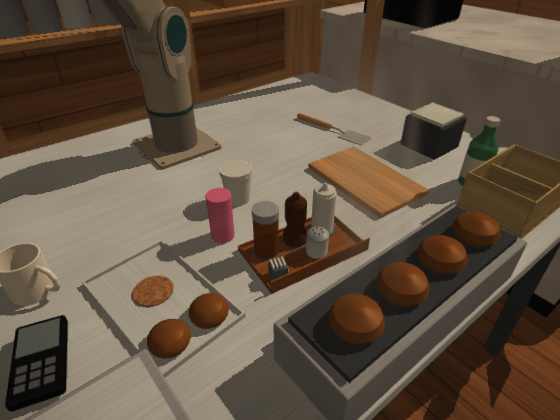

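View pics/side0.png

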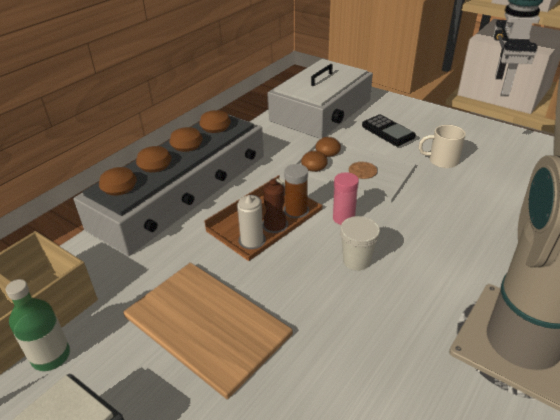

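The board is on the +y side (right in the scene view) and the tray with the coaster at about (153,291) is on the -y side. The jar is at (265,230), the mill at (295,218), the bottle at (324,207) and the shaker at (317,242). The packets are at (278,267), and the pink look-alike at (220,215) and a cup at (236,183) stand in front of the rack.

```bash
cat > h.py <<'E'
from station import env, cams
import cv2, numpy as np
from scipy.spatial.transform import Rotation as R
def shot(n):
    if n=="wrist":
        s=env.observe(); c=cams.camera(n); T=np.eye(4); q=s["orientation"]
        T[:3,:3]=R.from_quat([q[1],q[2],q[3],q[0]]).as_matrix(); T[:3,3]=s["eef_pos"]
        c["cam_to_world"]=T@np.array(c["tool_from_camera"])
    else: c=cams.camera(n)
    c["K"]=np.array(c["intrinsics"],float); c["Dv"]=np.array(c["D"],float); c["T"]=np.array(c["cam_to_world"]); return c
def ray(c,uv):
    p=cv2.undistortPoints(np.array(uv,float).reshape(-1,1,2),c["K"],c["Dv"]).reshape(-1,2)
    d=np.c_[p,np.ones(len(p))]@c["T"][:3,:3].T
    return c["T"][:3,3],d
def onz(c,uv,z):
    o,d=ray(c,uv); return (o+d*((z-o[2])/d[:,2])[:,None])[:,:2]
def proj(c,P):
    Ti=np.linalg.inv(c["T"]); return cv2.projectPoints(np.array(P,float).reshape(-1,1,3),cv2.Rodrigues(Ti[:3,:3])[0],Ti[:3,3],c["K"],c["Dv"])[0].reshape(-1,2)
def blob(c,lo,hi,roi):
    x0,y0,x1,y1=roi; m=np.zeros(c["img"].shape[:2],np.uint8)
    m[y0:y1,x0:x1]=cv2.inRange(cv2.cvtColor(c["img"],cv2.COLOR_RGB2HSV),np.array(lo),np.array(hi))[y0:y1,x0:x1]
    m=cv2.morphologyEx(m,cv2.MORPH_OPEN,np.ones((3,3)))
    k=max(cv2.findContours(m,cv2.RETR_EXTERNAL,cv2.CHAIN_APPROX_NONE)[0],key=cv2.contourArea)
    return k.reshape(-1,2)
def save(c,name,roi=None,f=1):
    im=c["img"][:,:,::-1]
    if roi: im=im[roi[1]:roi[3],roi[0]:roi[2]]
    cv2.imwrite("pics/"+name,cv2.resize(im,None,fx=f,fy=f,interpolation=cv2.INTER_CUBIC))
E
python3 - <<'E'
from h import *
a=shot("scene"); b=shot("side")
for n,c,roi in (("scene",a,(295,140,435,220)),("side",b,(115,255,300,395))):
    k=blob(c,(5,70,90),(22,255,255),roi); w=onz(c,k,.018).astype(np.float32); print(n,"board",cv2.minAreaRect(w))
for n,c,roi in (("scene",a,(125,268,180,312)),("side",b,(340,155,385,185))):
    k=blob(c,(3,70,60),(22,255,255),roi); w=onz(c,k,.009).astype(np.float32); print(n,"coaster",cv2.minAreaRect(w),cv2.fitEllipse(k))
P={"bottle tip":((324,186),(249,197),.134),"mill top":((295,195),(273,182),.136),"jar lid":((265,210),(296,173),.124),"pinktop":((219,195),(346,182),.115),"cup":((236,168),(360,231),.1),
 "shakertop":((317,231),None,.064),"rackFL":(None,(250,250),.014),"rackFR":(None,(321,210),.014),"rackBL":((368,244),(208,222),.014),"rackBR":((270,283),None,.034),"trayA":((85,290),(412,162),.012),"trayB":((159,245),(400,195),.012),"bun":((208,310),None,.044),"bun2":((169,338),None,.044)}
for n,(u,v,z) in P.items():
    print(n,onz(a,u,z).round(3) if u else "",onz(b,v,z).round(3) if v else "")
sv=lambda c,n,r,f:save(c,n,r,f)
sv(a,"sc_crop.png",(200,150,440,300),3); 
E
```

```text
scene board ((0.5173791646957397, 0.2964964509010315), (0.20310288667678833, 0.30147767066955566), 85.95203399658203)
side board ((0.5090293288230896, 0.31326058506965637), (0.18520601093769073, 0.29688775539398193), 86.00458526611328)
scene coaster ((0.521421492099762, -0.3218391239643097), (0.07837451249361038, 0.08026401698589325), 89.60982513427734) ((152.64341735839844, 290.6000671386719), (29.264366149902344, 42.484310150146484), 69.85877990722656)
side coaster ((0.5185672044754028, -0.3213431239128113), (0.07488740980625153, 0.07635156065225601), 34.158443450927734) ((362.8600158691406, 169.75064086914062), (16.144142150878906, 27.640241622924805), 95.90654754638672)
bottle tip [[0.598 0.06 ]] [[0.588 0.071]]
mill top [[ 0.586 -0.012]] [[ 0.577 -0.   ]]
jar lid [[ 0.575 -0.083]] [[ 0.564 -0.072]]
pinktop [[ 0.461 -0.12 ]] [[ 0.457 -0.118]]
cup [[ 0.371 -0.017]] [[ 0.354 -0.003]]
shakertop [[0.64  0.005]] 
rackFL  [[0.568 0.104]]
rackFR  [[ 0.514 -0.106]]
rackBL [[0.702 0.105]] [[0.712 0.086]]
rackBR [[ 0.671 -0.146]] 
trayA [[ 0.441 -0.424]] [[ 0.424 -0.426]]
trayB [[ 0.411 -0.255]] [[ 0.384 -0.272]]
bun [[ 0.659 -0.276]] 
bun2 [[ 0.669 -0.355]]
```

View pics/sc_crop.png

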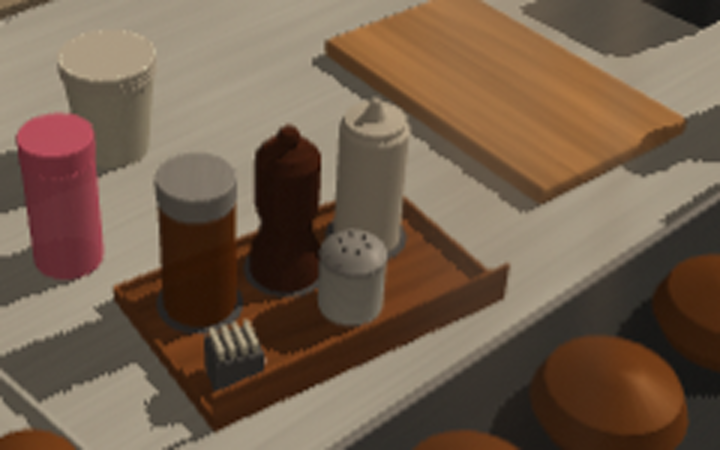

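The crop shows jar, mill and bottle along the front row. The shaker, at crop (352,275), is behind the gap between mill and bottle, and the packets, at crop (235,350), are in the -y rear corner. The rack is yawed about -9°. I'll move over it for a wrist view, with the closing line turned along the rack's x.

{"name": "move_arm", "arguments": {
  "series": [1,0.014,0.029,0.006,0,0,0.048,1,0.014,0.029,0.006,0,0,0.048,1,0.014,0.029,0.006,0,0,0.048,1,0.014,0.029,0.006,0,0,0.048,1,0.014,0.029,0.006,0,0,0.048,1,0.014,0.029,0.006,0,0,0.048,1,0.014,0.029,0.006,0,0,0.048,1,0.014,0.029,0.006,0,0,0.048,1,0.014,0.029,0.006,0,0,0.048,1,0.014,0.029,0.006,0,0,0.048],
  "grip_force": 20
}}

```text
time_s: 1.2
eef_pos: [0.4218, -0.2947, 0.3629]
orientation: [0.0, 0.894, 0.448, -0.0]
ft_force: [0.8, -0.5, -0.3]
width: 0.0942
finger_force: 0.0
```

{"name": "move_arm", "arguments": {
  "series": [1,0.014,0.029,0.006,0,0,0.048,1,0.014,0.029,0.006,0,0,0.048,1,0.014,0.029,0.006,0,0,0.048,1,0.014,0.029,0.006,0,0,0.048,1,0.014,0.029,0.006,0,0,0.048,1,0.014,0.029,0.006,0,0,0.048,1,0.014,0.029,0.006,0,0,0.048,1,0.014,0.029,0.006,0,0,0.048,1,0.014,0.029,0.006,0,0,0.048,1,0.014,0.029,0.006,0,0,0.048]
}}

```text
time_s: 2.2
eef_pos: [0.5617, -0.0048, 0.4228]
orientation: [-0.0, 0.762, 0.648, -0.0]
ft_force: [-0.0, -0.4, -0.2]
width: 0.0938
finger_force: 0.0
```

```bash
python3 - <<'E'
from h import *
c=shot("wrist"); save(c,"w1.png",None,1.4); np.save("w1.npy",c["T"]); print(np.round(c["T"],3),c["K"][0,0],np.round(c["tool_from_camera"],3)); print(env.observe()["time_s"],env.observe()["qpos"].round(2))
for n,P in {"bottle":(.593,.065,.134),"mill":(.581,-.006,.136),"jar":(.57,-.078,.124),"shaker":(.64,.005,.064)}.items(): print(n,proj(c,P).round(0))
E
```

```text
[[ 0.987 -0.156 -0.039  0.573]
 [-0.161 -0.959 -0.234  0.062]
 [-0.001  0.237 -0.972  0.505]
 [ 0.     0.     0.     1.   ]] 372.72402343569934 [[-0.    -0.972 -0.237  0.068]
 [ 1.    -0.    -0.001  0.001]
 [ 0.001 -0.237  0.972 -0.082]
 [ 0.     0.     0.     1.   ]]
2.25 [ 0.17  0.4  -0.33  1.58  0.13  1.17 -0.34]
bottle [[297. 113.]]
mill [[296. 187.]]
jar [[295. 251.]]
shaker [[340. 159.]]
```

View pics/w1.png

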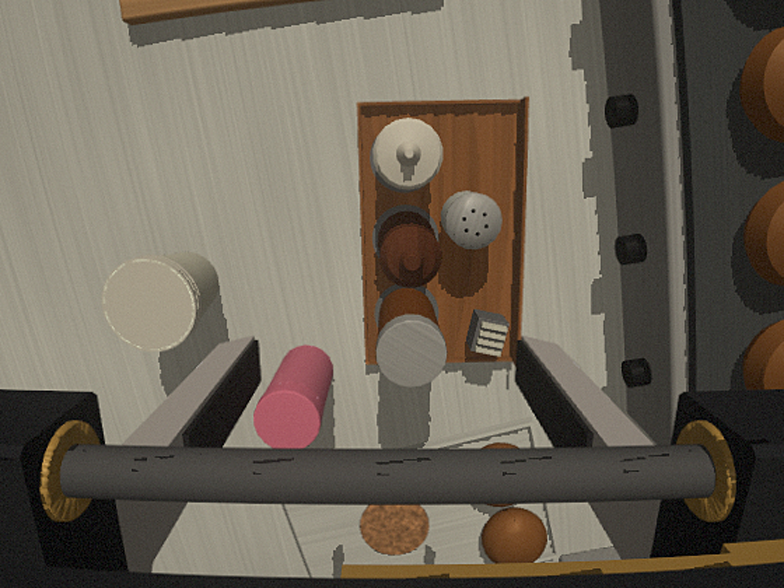

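In the 1.4x wrist view the bottle nozzle is at (409,152), the mill knob at (412,258), the jar lid at (411,351), the shaker top at (475,220) and the packets at (489,335). The rack's front edge runs (358,103) to (366,362).

```bash
python3 - <<'E'
from h import *
c=shot("wrist")
P={"bottle":(408,151,.132),"bottleshoulder":(407.5,153,.112),"mill":(412,256,.134),"jar":(411,351,.124),"shaker":(475,220,.064),"shRim":(472,221,.054),"packet":(489,335,.046),"rFL":(358,103,.014),"rFR":(366,362,.014),"rBL":(528,98,.034),"pink":(287,420,.115),"cup":(152,304,.1)}
W={}
for n,(u,v,z) in P.items(): W[n]=onz(c,(u/1.4,v/1.4),z)[0]; print(n,W[n].round(4))
d=W["rFL"]-W["rFR"]; print("rack len",np.hypot(*d),"yaw deg",np.degrees(np.arctan2(-d[0],d[1])))
d=W["bottle"]-W["jar"]; print("row",np.hypot(*d),np.degrees(np.arctan2(-d[0],d[1])))
g=cv2.cvtColor(c["img"],cv2.COLOR_RGB2GRAY)
for n,(u,v),r,z in (("jar",(294,251),(22,28),.124),("bottle",(291,109),(21,28),.11),("sh",(337,157),(18,25),.054)):
    x=cv2.HoughCircles(g[v-40:v+40,u-40:u+40].copy(),cv2.HOUGH_GRADIENT,1,50,param1=100,param2=8,minRadius=r[0],maxRadius=r[1])
    if x is not None:
        p=x[0,0]; print(n,p[:2]+[u-40,v-40],p[2],onz(c,p[:2]+[u-40,v-40],z).round(4))
E
```

```text
bottle [0.5915 0.0796]
bottleshoulder [0.5919 0.0789]
mill [0.5837 0.0062]
jar [ 0.5727 -0.0688]
shaker [0.6426 0.0171]
shRim [0.6415 0.0154]
packet [ 0.6462 -0.0925]
rFL [0.5585 0.1321]
rFR [ 0.526  -0.1129]
rBL [0.706  0.1122]
pink [ 0.4632 -0.1162]
cup [ 0.3692 -0.0058]
rack len 0.24709835154076 yaw deg -7.563584595259737
row 0.14966737760760906 -7.232040166096861
jar [290.5 259.5] 24.1 [[ 0.568  -0.0784]]
bottle [288.5 117.5] 24.1 [[0.5881 0.0711]]
sh [334.5 163.5] 21.6 [[0.6375 0.0091]]
```

```bash
python3 - <<'E'
from h import *
w=shot("wrist"); print("coaster wrist",onz(w,(394/1.4,526/1.4),.009))
P=[(.5915,.0796,.134),(.5837,.0062,.136),(.5727,-.0688,.124),(.6426,.0171,.064),(.5585,.1321,.014),(.526,-.1129,.014),(.706,.1122,.034)]
out=[]
for n,r in (("scene",(225,165,385,295)),("side",(195,155,335,269))):
    c=shot(n); p=proj(c,P); print(n,p.round(1).tolist())
    f=5 if 0 else 3
    im=cv2.resize(c["img"][r[1]:r[3],r[0]:r[2],::-1],(400*(r[2]-r[0])//(r[2]-r[0]),400*(r[3]-r[1])//(r[2]-r[0])),interpolation=cv2.INTER_CUBIC); s=400/(r[2]-r[0])
    for q in p: cv2.drawMarker(im,tuple(int(t) for t in ((q-r[:2]+.5)*s)),(0,255,0),0,10,1)
    out.append(im[:320])
cv2.imwrite("pics/cmp.png",np.hstack(out))
E
```

```text
coaster wrist [[ 0.52202702 -0.31525192]]
scene [[328.7, 181.5], [301.0, 191.3], [269.7, 206.9], [322.1, 229.4], [331.2, 208.9], [242.0, 244.1], [372.6, 236.7]]
side [[245.2, 198.5], [268.7, 182.4], [292.2, 172.5], [247.2, 201.2], [245.3, 258.8], [318.4, 206.9], [201.2, 222.5]]
```

View pics/cmp.png

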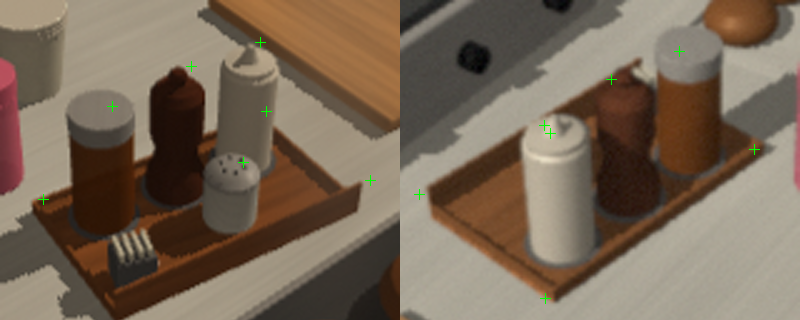

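The green crosses (wrist estimate) sit about 4 px off, consistently to one side in both fixed views. So the wrist estimate is shifted in y, and I'll triangulate from the two fixed views instead.

```bash
python3 - <<'E'
from h import *
a,b,w=shot("scene"),shot("side"),shot("wrist"); save(w,"w2.png",None,1.4); print(env.observe()["eef_pos"].round(4), w["T"][:3,3].round(4))
P={"nozzle":((324.5,183.3),(250.5,195.5),.134),"knob":((295.7,193),(275,182.3),.135),"lid":((264.9,206.5),(295.7,171),.124),"shk":((317.7,229.7),None,.064),
"rFL":(None,((555-400)/2.857+195,(298)/2.857+155),.014),"rBL":((360/2.5+225,184/2.5+165),((431-400)/2.857+195,206/2.857+155),.034),"rFR":((34/2.5+225,206/2.5+165),((765-400)/2.857+195,147/2.857+155),.014)}
for n,(u,v,z) in P.items():
    r=""
    if u and v:
        o1,d1=ray(a,u);o2,d2=ray(b,v);d1=d1[0];d2=d2[0]
        s=np.linalg.lstsq(np.c_[d1,-d2],o2-o1,rcond=None)[0]; p,q=o1+s[0]*d1,o2+s[1]*d2; r=((p+q)/2).round(4),np.linalg.norm(p-q).round(4)
    print(n,r,onz(a,u,z).round(4) if u else"",onz(b,v,z).round(4) if v else "")
# jar lid contour in wrist for centre now
g=cv2.cvtColor(w["img"],cv2.COLOR_RGB2HSV)
k=blob(w,(0,0,90),(180,40,190),(262,222,325,280)); print(cv2.minEnclosingCircle(k))
E
```

```text
[ 0.561  -0.0075  0.4224] [0.5727 0.0592 0.5046]
nozzle (array([0.5897, 0.0662, 0.1342]), np.float64(0.0035)) [[0.5908 0.0676]] [[0.5887 0.0648]]
knob (array([ 0.5763, -0.0044,  0.1326]), np.float64(0.0035)) [[ 0.5804 -0.0057]] [[ 0.5731 -0.0031]]
lid (array([ 0.5678, -0.0767,  0.1258]), np.float64(0.0009)) [[ 0.5655 -0.0756]] [[ 0.5695 -0.0784]]
shk  [[0.6374 0.0092]] 
rFL   [[0.5504 0.1283]]
rBL (array([0.6967, 0.1105, 0.0231]), np.float64(0.0032)) [[0.7051 0.1014]] [[0.6857 0.1183]]
rFR (array([ 0.5229, -0.1233,  0.0089]), np.float64(0.0055)) [[ 0.5302 -0.1247]] [[ 0.5182 -0.1205]]
((293.0, 258.6140441894531), 37.102500915527344)
```

The first wrist shot was taken before the arm had settled. The settled wrist circles and the fixed views agree:

| Thing | x (m) | y (m) |
|---|---|---|
| bottle | 0.5885 | 0.070 |
| mill | 0.578 | -0.004 |
| jar | 0.568 | -0.0775 |
| shaker | 0.6375 | 0.009 |

The bottle goes first.

{"name": "move_arm", "arguments": {
  "series": [1,0.0045,0.0125,-0.029,0,0,0,1,0.0045,0.0125,-0.029,0,0,0,1,0.0045,0.0125,-0.029,0,0,0,1,0.0045,0.0125,-0.029,0,0,0,1,0.0045,0.0125,-0.029,0,0,0,1,0.005,0.0135,-0.028,0,0,0.03,1,0,0,0,0,0,0,1,0,0,0,0,0,0,1,0,0,0,0,0,0,1,0,0,0,0,0,0]
}}

```text
time_s: 3.6
eef_pos: [0.5896, 0.069, 0.2514]
orientation: [0.001, 0.753, 0.658, 0.001]
ft_force: [-0.4, 0.2, -0.5]
width: 0.0935
finger_force: 0.0
```

```bash
python3 - <<'E'
from h import *
w=shot("wrist"); save(w,"w3.png",None,1.4)
o=[w["T"][:3,3]]
for _ in range(3): o.append(env.observe()["eef_pos"])
print(np.round(o,4)); print(proj(w,[(.5885,.07,.134),(.578,-.004,.136),(.568,-.0775,.124),(.6375,.009,.064)])*1.4)
E
```

```text
[[0.599  0.136  0.3337]
 [0.5895 0.0692 0.2512]
 [0.5895 0.0692 0.2512]
 [0.5895 0.0692 0.2512]]
[[382.42037598 338.59934839]
 [381.86211169 501.80482395]
 [382.53344697 611.62870638]
 [484.83614532 389.94819624]]
```

View pics/w3.png

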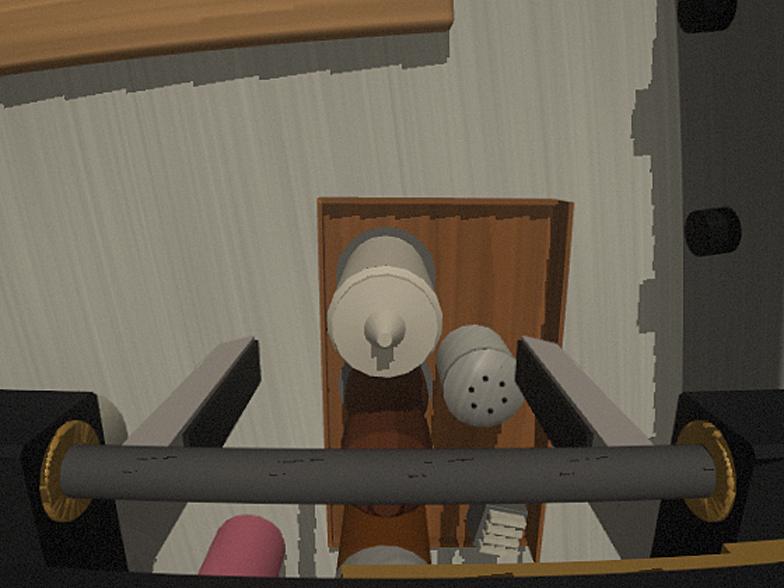

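The nozzle shows at (384,338) and was predicted at (382,339). The shaker shows at (488,395) and was predicted at (485,390). The estimates hold, so I'll descend and grip.

{"name": "move_arm", "arguments": {
  "series": [1,0,0,-0.015,0,0,0,1,0,0,-0.015,0,0,0,1,0,0,-0.015,0,0,0,1,0,0,-0.015,0,0,0,1,0,0,-0.015,0,0,0,1,0,0,0,0,0,0,1,0,0,0,0,0,0,-1,0,0,0,0,0,0,-1,0,0,0,0,0,0,-1,0,0,0,0,0,0],
  "grip_force": 20
}}

```text
time_s: 4.65
eef_pos: [0.5893, 0.0701, 0.1754]
orientation: [0.0, 0.753, 0.659, 0.0]
ft_force: [1.0, 0.0, 0.5]
width: 0.0734
finger_force: 0.0
```

{"name": "move_arm", "arguments": {
  "series": [-1,0,0,0,0,0,0,-1,0,0,0,0,0,0,-1,0,0,0,0,0,0,-1,0,0,0,0,0,0,-1,0,0,0,0,0,0,-1,0,0,0.005,0,0,0,-1,0,0,0.01,0,0,0,-1,0,0,0.015,0,0,0,-1,0,0,0,0,0,0,-1,0,0,0,0,0,0]
}}

```text
time_s: 5.65
eef_pos: [0.5891, 0.07, 0.2051]
orientation: [0.0, 0.753, 0.658, 0.0]
ft_force: [-0.7, -0.9, -2.7]
width: 0.0515
finger_force: 20.0
```

{"name": "move_arm", "arguments": {
  "series": [-1,-0.0035,0.0145,0.005,0,0,0,-1,-0.007,0.0285,0.01,0,0,0,-1,-0.007,0.0285,0.01,0,0,0,-1,-0.008,0.03,0,0,0,0,-1,-0.008,0.031,0,0,0,0,-1,-0.008,0.031,0,0,0,0,-1,-0.008,0.031,0,0,0,0,-1,-0.008,0.031,0,0,0,0,-1,-0.008,0.031,0,0,0,0,-1,-0.008,0.0285,0,0,0,0]
}}

```text
time_s: 6.65
eef_pos: [0.5136, 0.3578, 0.2293]
orientation: [-0.001, 0.752, 0.659, -0.0]
ft_force: [-0.2, -0.5, -1.9]
width: 0.0514
finger_force: 20.0
```

{"name": "move_arm", "arguments": {
  "series": [-1,0,0,0,0,0,0,-1,0,0,0,0,0,0,-1,0,0,-0.01,0,0,0,-1,0,0,-0.01,0,0,0,-1,0,0,-0.01,0,0,0,-1,0,0,-0.006,0,0,0,-1,0,0,-0.003,0,0,0,-1,0,0,-0.002,0,0,0,-1,0,0,0,0,0,0,-1,0,0,0,0,0,0]
}}

```text
time_s: 7.65
eef_pos: [0.5156, 0.3553, 0.189]
orientation: [-0.0, 0.753, 0.659, 0.0]
ft_force: [0.1, -0.1, -2.4]
width: 0.0514
finger_force: 20.0
```

{"name": "move_arm", "arguments": {
  "series": [-1,0,0,-0.001,0,0,0,-1,0,0,-0.001,0,0,0,-1,0,0,0,0,0,0,1,0,0,0,0,0,0,1,0,0,0,0,0,0,1,0,0,0,0,0,0,1,0,0,0,0,0,0,1,0,0,0,0,0,0,1,0,0,0.01,0,0,0,1,0,0,0.03,0,0,0]
}}

```text
time_s: 8.65
eef_pos: [0.5142, 0.354, 0.2251]
orientation: [-0.0, 0.752, 0.659, -0.003]
ft_force: [1.5, 0.1, 0.6]
width: 0.0939
finger_force: 0.0
```

```bash
python3 - <<'E'
from h import *
o=env.observe(); print(o["eef_pos"].round(4),o["ft_force"].round(1),o["width"])
c=shot("scene"); save(c,"s4.png",(200,60,480,270),2.8)
E
```

```text
[0.5142 0.354  0.2251] [1.5 0.1 0.6] 0.09389219141756727
```

View pics/s4.png

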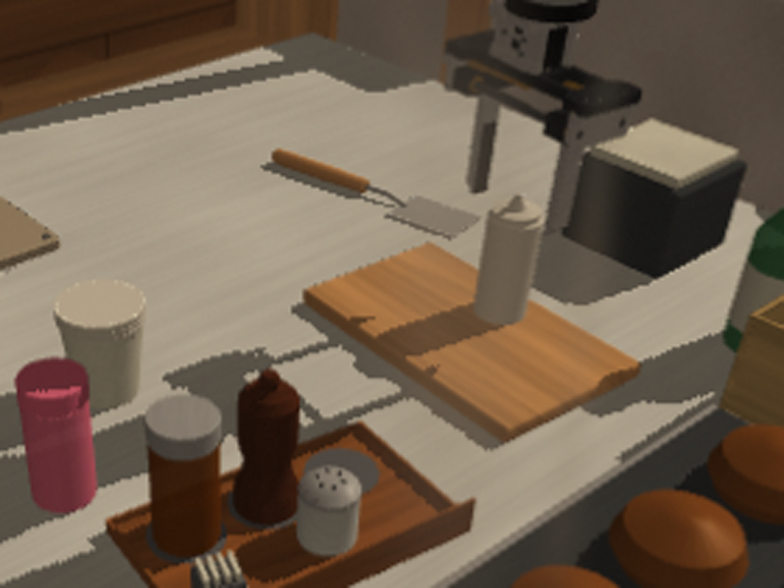

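The bottle stands upright on the board at crop (508,260). Next the mill.

{"name": "move_arm", "arguments": {
  "series": [1,0,0,0.02,0,0,0,1,0,0,0.02,0,0,0,1,0.006,-0.036,0,0,0,0,1,0.006,-0.036,0,0,0,0,1,0.006,-0.036,0,0,0,0,1,0.006,-0.036,0,0,0,0,1,0.006,-0.036,0,0,0,0,1,0.006,-0.036,0,0,0,0,1,0.006,-0.036,0,0,0,0,1,0.006,-0.036,0,0,0,0]
}}

```text
time_s: 9.7
eef_pos: [0.5638, 0.0657, 0.2676]
orientation: [0.0, 0.753, 0.659, 0.001]
ft_force: [0.5, -0.1, -0.3]
width: 0.0938
finger_force: 0.0
```

{"name": "move_arm", "arguments": {
  "series": [1,0.0095,-0.036,0,0,0,0,1,0.006,-0.035,0,0,0,0,1,0,0,0,0,0,0,1,0,0,0,0,0,0,1,0,0,0,0,0,0,1,0,0,-0.02,0,0,0,1,0,0,-0.02,0,0,0,1,0,0,-0.02,0,0,0,1,0,0,-0.02,0,0,0,1,0,0,-0.014,0,0,0]
}}

```text
time_s: 10.7
eef_pos: [0.5785, -0.0019, 0.1717]
orientation: [-0.001, 0.752, 0.66, -0.0]
ft_force: [-0.5, 0.5, -0.6]
width: 0.0937
finger_force: 0.0
```

{"name": "move_arm", "arguments": {
  "series": [1,0,0,0,0,0,0,1,0,0,0,0,0,0,-1,0,0,0,0,0,0,-1,0,0,0,0,0,0,-1,0,0,0,0,0,0,-1,0,0,0,0,0,0,-1,0,0,0,0,0,0,-1,0,0,0,0,0,0,-1,0,0,0,0,0,0,-1,0,0,0,0,0,0]
}}

```text
time_s: 11.7
eef_pos: [0.5791, -0.004, 0.1727]
orientation: [0.0, 0.753, 0.659, 0.0]
ft_force: [0.3, -0.1, 0.3]
width: 0.0475
finger_force: 20.0
```

{"name": "move_arm", "arguments": {
  "series": [-1,0,0,0.007,0,0,0,-1,0,0,0.015,0,0,0,-1,0,0,0.02,0,0,0,-1,0,0,0.02,0,0,0,-1,0,0,0.015,0,0,0,-1,0.001,0.015,0,0,0,0,-1,0.001,0.03,0,0,0,0,-1,0.001,0.03,0,0,0,0,-1,0.001,0.03,0,0,0,0,-1,0.001,0.03,0,0,0,0]
}}

```text
time_s: 12.7
eef_pos: [0.583, 0.1336, 0.2487]
orientation: [-0.001, 0.752, 0.659, -0.001]
ft_force: [0.0, -0.1, -2.8]
width: 0.0474
finger_force: 20.0
```

{"name": "move_arm", "arguments": {
  "series": [-1,0.001,0.03,0,0,0,0,-1,0.001,0.03,0,0,0,0,-1,0.002,0.03,0,0,0,0,-1,0.002,0.03,0,0,0,0,-1,0,0.0135,0,0,0,0,-1,0,0,0,0,0,0,-1,0,0,0,0,0,0,-1,0,0,-0.02,0,0,0,-1,0,0,-0.02,0,0,0,-1,0,0,-0.015,0,0,0]
}}

```text
time_s: 13.7
eef_pos: [0.5901, 0.2616, 0.1934]
orientation: [0.001, 0.754, 0.657, -0.001]
ft_force: [0.4, -0.8, -1.9]
width: 0.0474
finger_force: 20.0
```

{"name": "move_arm", "arguments": {
  "series": [-1,0,0,-0.006,0,0,0,-1,0,0,-0.003,0,0,0,-1,0,0,-0.001,0,0,0,-1,0,0,0,0,0,0,-1,0,0,0,0,0,0,1,0,0,0,0,0,0,1,0,0,0,0,0,0,1,0,0,0,0,0,0,1,0,0,0,0,0,0,1,0,0,0,0,0,0]
}}

```text
time_s: 14.7
eef_pos: [0.59, 0.2646, 0.1848]
orientation: [0.0, 0.753, 0.659, 0.0]
ft_force: [0.3, -0.4, 0.9]
width: 0.084
finger_force: 0.0
```

{"name": "move_arm", "arguments": {
  "series": [1,0,0,0.02,0,0,0,1,0,0,0.03,0,0,0,1,0,0,0.035,0,0,0,1,-0.002,-0.034,0,0,0,0,1,-0.002,-0.034,0,0,0,0,1,-0.002,-0.034,0,0,0,0,1,-0.002,-0.034,0,0,0,0,1,-0.002,-0.034,0,0,0,0,1,-0.002,-0.034,0,0,0,0,1,-0.002,-0.034,0,0,0,0]
}}

```text
time_s: 15.7
eef_pos: [0.5758, 0.0252, 0.2698]
orientation: [0.0, 0.753, 0.659, 0.0]
ft_force: [-1.1, -0.1, 0.6]
width: 0.0941
finger_force: 0.0
```

{"name": "move_arm", "arguments": {
  "series": [1,-0.002,-0.034,0,0,0,0,1,-0.002,-0.034,0,0,0,0,1,-0.003,-0.036,0,0,0,0,1,0,0,0,0,0,0,1,0,0,0,0,0,0,1,0,0,0,0,0,0,1,0,0,-0.02,0,0,0,1,0,0,-0.02,0,0,0,1,0,0,0,0,0,0,1,0,0,0,0,0,0]
}}

```text
time_s: 16.7
eef_pos: [0.5692, -0.076, 0.2299]
orientation: [-0.0, 0.752, 0.659, 0.0]
ft_force: [0.2, 0.0, 0.1]
width: 0.0942
finger_force: 0.0
```

```bash
python3 - <<'E'
from h import *
w=shot("wrist"); save(w,"w5.png",None,1.4); c=shot("side"); save(c,"s5.png",(110,110,390,320),2.8)
print(env.observe()["eef_pos"].round(4)); print(proj(w,[(.568,-.0775,.124),(.6375,.009,.064)])*1.4)
E
```

```text
[ 0.5697 -0.0766  0.2307]
[[383.95559976 354.51866632]
 [510.49808852 112.30352186]]
```

View pics/w5.png

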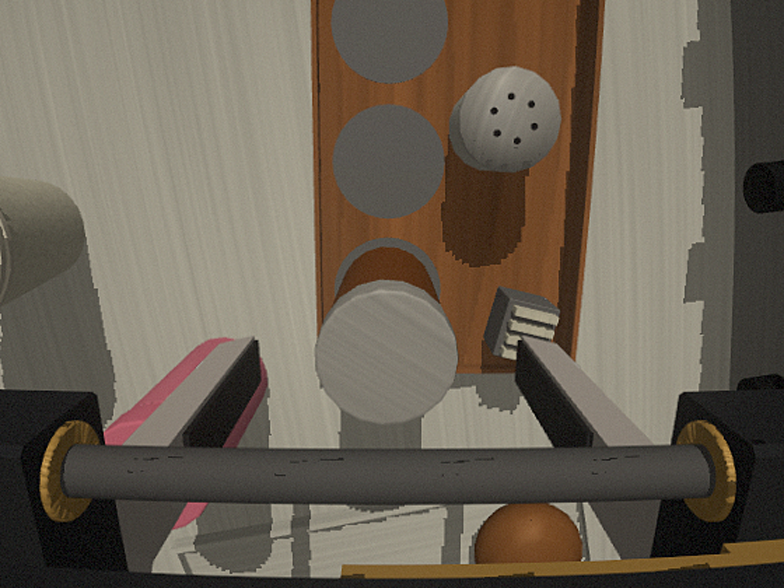

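The jar lid is at (386,352), predicted (384,354). The shaker is at (512,118), undisturbed, and the two free pads are at (389,25) and (389,161). I'll grip the jar and measure the pads for the return.

```bash
python3 - <<'E'
from h import *
w=shot("wrist")
print("pad mid",onz(w,(389/1.4,161/1.4),.006),"jar",onz(w,(386/1.4,352/1.4),.124),"shaker",onz(w,(514/1.4,118/1.4),.064))
E
```

```text
pad mid [[ 0.58081916 -0.00563468]] jar [[ 0.56963677 -0.0775397 ]] shaker [[0.64008303 0.00559579]]
```

{"name": "move_arm", "arguments": {
  "series": [1,0,0,-0.015,0,0,0,1,0,0,-0.015,0,0,0,1,0,0,-0.015,0,0,0,1,0,0,-0.015,0,0,0,1,0,0,-0.008,0,0,0,1,0,0,0,0,0,0,-1,0,0,0,0,0,0,-1,0,0,0,0,0,0,-1,0,0,0,0,0,0,-1,0,0,0,0,0,0]
}}

```text
time_s: 17.85
eef_pos: [0.5692, -0.0775, 0.1622]
orientation: [0.0, 0.753, 0.658, 0.0]
ft_force: [-0.9, 0.0, -0.4]
width: 0.0653
finger_force: 0.0
```

{"name": "move_arm", "arguments": {
  "series": [-1,0,0,0,0,0,0,-1,0,0,0,0,0,0,-1,0,0,0,0,0,0,-1,0,0,0.007,0,0,0,-1,0,0,0.015,0,0,0,-1,0,0,0.02,0,0,0,-1,0,0,0.02,0,0,0,-1,0,0,0.02,0,0,0,-1,0,0,0.006,0,0,0,-1,0,0,0,0,0,0]
}}

```text
time_s: 18.85
eef_pos: [0.5692, -0.0775, 0.2503]
orientation: [0.001, 0.753, 0.658, 0.0]
ft_force: [-0.1, -0.7, -2.1]
width: 0.0556
finger_force: 20.0
```

{"name": "move_arm", "arguments": {
  "series": [-1,-0.007,0.018,0,0,0,0,-1,-0.013,0.033,0,0,0,0,-1,-0.014,0.035,0,0,0,0,-1,-0.014,0.035,0,0,0,0,-1,-0.014,0.035,0,0,0,0,-1,-0.014,0.035,0,0,0,0,-1,-0.014,0.035,0,0,0,0,-1,-0.014,0.035,0,0,0,0,-1,-0.014,0.035,0,0,0,0,-1,-0.014,0.035,0,0,0,0]
}}

```text
time_s: 19.85
eef_pos: [0.4357, 0.2545, 0.2485]
orientation: [-0.0, 0.753, 0.659, -0.001]
ft_force: [0.8, 0.4, -2.7]
width: 0.0555
finger_force: 20.0
```

{"name": "move_arm", "arguments": {
  "series": [-1,-0.007,0.022,0,0,0,0,-1,0,0,0,0,0,0,-1,0,0,0,0,0,0,-1,0,0,-0.02,0,0,0,-1,0,0,-0.02,0,0,0,-1,0,0,-0.02,0,0,0,-1,0,0,-0.01,0,0,0,-1,0,0,-0.004,0,0,0,-1,0,0,0,0,0,0,-1,0,0,0,0,0,0]
}}

```text
time_s: 20.85
eef_pos: [0.4304, 0.2756, 0.1762]
orientation: [0.0, 0.753, 0.658, 0.001]
ft_force: [-0.7, 0.0, -1.9]
width: 0.0559
finger_force: 20.0
```

{"name": "move_arm", "arguments": {
  "series": [-1,0,0,-0.001,0,0,0,-1,0,0,-0.001,0,0,0,-1,0,0,0,0,0,0,1,0,0,0,0,0,0,1,0,0,0,0,0,0,1,0,0,0,0,0,0,1,0,0,0,0,0,0,1,0,0,0.016,0,0,0,1,0,0,0.04,0,0,0,1,0,0,0.04,0,0,0]
}}

```text
time_s: 21.85
eef_pos: [0.4295, 0.2753, 0.2703]
orientation: [-0.0, 0.752, 0.659, -0.001]
ft_force: [0.6, 0.1, 0.1]
width: 0.0934
finger_force: 0.0
```

{"name": "move_arm", "arguments": {
  "series": [1,0,-0.02,0.01,0,0,0.05,1,0.018,-0.028,0,0,0,0.1,1,0.021,-0.027,0,0,0,0.12,1,0.021,-0.027,0,0,0,0.13,1,0.021,-0.027,0,0,0,0.13,1,0.021,-0.027,0,0,0,0.13,1,0.021,-0.027,0,0,0,0.13,1,0.021,-0.027,0,0,0,0.13,1,0.021,-0.027,0,0,0,0.13,1,0.021,-0.027,0,0,0,0.13]
}}

```text
time_s: 22.85
eef_pos: [0.6166, 0.0102, 0.2797]
orientation: [-0.0, 0.257, 0.967, -0.0]
ft_force: [0.6, -0.0, -0.5]
width: 0.094
finger_force: 0.0
```

```bash
python3 - <<'E'
from h import *
c=shot("scene"); save(c,"s6.png",(190,110,470,320),2.8); o=env.observe(); print(o["eef_pos"].round(4),o["orientation"].round(3),o["qpos"].round(2))
E
```

```text
[0.62   0.0031 0.2789] [ 0.002  0.258  0.966 -0.002] [ 0.3   0.67 -0.59  1.62  0.43  0.98  0.62]
```

View pics/s6.png

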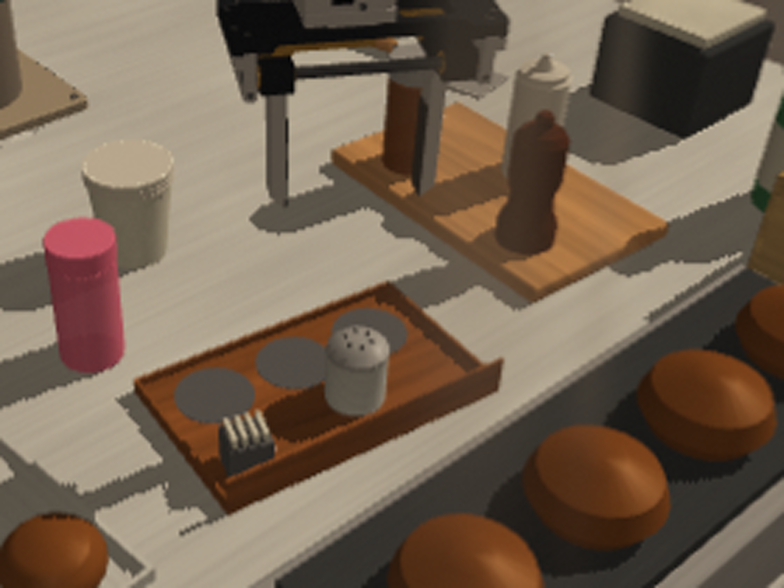

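The mill, bottle and jar all stand on the board, and the shaker is unmoved at crop (357,370). I'll finish turning over the shaker so that the fingers close along the rack's y.

{"name": "move_arm", "arguments": {
  "series": [1,0.006,-0.001,-0.01,0,0,0.13,1,0.006,-0.001,-0.01,0,0,0.13,1,0.006,-0.001,-0.015,0,0,0.13,1,0.006,-0.0015,-0.015,0,0,0,1,0,0,0,0,0,0,1,0,0,0,0,0,0,1,0,0,0,0,0,0,1,0,0,0,0,0,0,1,0,0,0,0,0,0,1,0,0,0,0,0,0]
}}

```text
time_s: 23.9
eef_pos: [0.64, 0.0071, 0.2302]
orientation: [0.0, 0.067, 0.998, -0.0]
ft_force: [-0.4, 0.2, 0.6]
width: 0.094
finger_force: 0.0
```

```bash
python3 - <<'E'
from h import *
w=shot("wrist"); save(w,"w7.png",None,1.4); o=env.observe(); print(o["eef_pos"].round(4),o["orientation"].round(3)); print(proj(w,[(.639,.007,.064),(.639,.007,.054)])*1.4)
E
```

```text
[0.64   0.0071 0.23  ] [ 0.     0.067  0.998 -0.   ]
[[388.14826687 307.11646607]
 [388.10562608 302.02207649]]
```

View pics/w7.png

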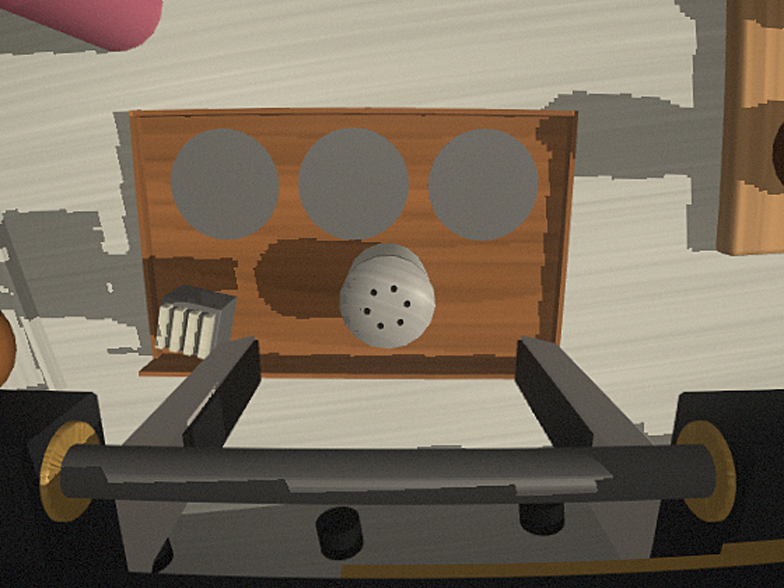

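The shaker's top is at (387,307), predicted (388,307). The packet box at (195,322) is clear of the left finger. I'll descend with a partly open gripper and grip the shaker.

{"name": "move_arm", "arguments": {
  "series": [0.6,0,0,-0.01,0,0,0,0.6,0,0,-0.02,0,0,0,0.6,0,0,-0.02,0,0,0,0.6,0,0,-0.02,0,0,0,0.6,0,0,-0.02,0,0,0,0.6,0,0,-0.018,0,0,0,0.6,0,0,-0.01,0,0,0,0.6,0,0,0,0,0,0,0.6,0,0,0,0,0,0,-1,0,0,0,0,0,0]
}}

```text
time_s: 24.95
eef_pos: [0.6406, 0.0073, 0.1126]
orientation: [0.001, 0.067, 0.998, 0.0]
ft_force: [0.8, -0.3, -0.2]
width: 0.0704
finger_force: 0.0
```

{"name": "move_arm", "arguments": {
  "series": [-1,0,0,0,0,0,0,-1,0,0,0,0,0,0,-1,0,0,0,0,0,0,-1,0,0,0,0,0,0,-1,0,0,0.006,0,0,0,-1,0,0,0.014,0,0,0,-1,0,0,0.02,0,0,0,-1,0,0,0.02,0,0,0,-1,0,0,0.02,0,0,0,-1,0,0,0.02,0,0,0]
}}

```text
time_s: 25.95
eef_pos: [0.6398, 0.0073, 0.2133]
orientation: [0.0, 0.067, 0.998, 0.0]
ft_force: [0.1, 0.5, -1.9]
width: 0.0476
finger_force: 20.0
```

```bash
python3 - <<'E'
from h import *
w=shot("wrist"); o=env.observe(); print(o["eef_pos"].round(4),o["width"])
im=cv2.imread("pics/w7.png"); im=cv2.resize(im,(560,420),interpolation=cv2.INTER_AREA)[:,:,::-1]
T=np.eye(4); T[:3,:3]=R.from_quat([.067,.998,0,0]).as_matrix(); T[:3,3]=(.6395,.007,.230)
w["T"]=T@np.array(w["tool_from_camera"]); w["img"]=im
P=[]
for r in ((118,85,205,175),(208,85,298,175),(300,85,390,175)):
    k=blob(w,(0,0,70),(180,60,140),r); e=cv2.fitEllipse(k); P.append(onz(w,e[0],.006)[0]); print(np.round(e[0],1),np.round(e[1],1),P[-1].round(4))
print("spacings",np.linalg.norm(np.diff(P,axis=0),axis=1))
E
```

```text
[0.6415 0.0077 0.2168] 0.04824080589771124
[160.2 130.9] [74.5 79.3] [ 0.5673 -0.0795]
[252.1 130.8] [77.2 78.8] [ 0.5778 -0.0053]
[344.8 131.4] [76.3 79.1] [0.5881 0.0689]
spacings [0.07496123 0.07492486]
```

Pads: (0.567,-0.0795), (0.578,-0.005) and (0.588,0.069), with 75 mm spacing as specified. I'll carry the shaker to the coaster.

{"name": "move_arm", "arguments": {
  "series": [-1,-0.006,-0.016,0,0,0,0,-1,-0.012,-0.032,0,0,0,0,-1,-0.012,-0.034,0,0,0,0,-1,-0.012,-0.034,0,0,0,0,-1,-0.012,-0.034,0,0,0,0,-1,-0.013,-0.035,0,0,0,0,-1,-0.013,-0.035,0,0,0,0,-1,-0.013,-0.035,0,0,0,0,-1,-0.013,-0.035,0,0,0,0,-1,-0.013,-0.0385,0,0,0,0]
}}

```text
time_s: 27.0
eef_pos: [0.5184, -0.3233, 0.2104]
orientation: [-0.001, 0.067, 0.998, 0.0]
ft_force: [0.9, -0.7, -2.7]
width: 0.0478
finger_force: 20.0
```

{"name": "move_arm", "arguments": {
  "series": [-1,0,0,0,0,0,0,-1,0,0,0,0,0,0,-1,0,0,-0.01,0,0,0,-1,0,0,-0.02,0,0,0,-1,0,0,-0.02,0,0,0,-1,0,0,-0.02,0,0,0,-1,0,0,-0.01,0,0,0,-1,0,0,0,0,0,0,-1,0,0,0,0,0,0,-1,0,0,0,0,0,0]
}}

```text
time_s: 28.0
eef_pos: [0.5217, -0.3213, 0.1326]
orientation: [0.001, 0.067, 0.998, -0.0]
ft_force: [-0.1, -0.3, -2.4]
width: 0.0478
finger_force: 20.0
```

```bash
python3 - <<'E'
from h import *
w=shot("wrist"); save(w,"w8.png",None,1.4); o=env.observe(); print(o["eef_pos"].round(4),o["ft_force"].round(1),o["width"])
P=[(.520+.039*np.cos(t),-.3215+.039*np.sin(t),.009) for t in np.linspace(0,6.28,9)[:-1]]
print((proj(w,P)*1.4).round(0).tolist())
E
```

```text
[ 0.5216 -0.3214  0.1327] [ 1.   0.1 -2.6] 0.04790189876656806
[[400.0, 417.0], [461.0, 385.0], [482.0, 320.0], [447.0, 258.0], [375.0, 239.0], [311.0, 276.0], [295.0, 344.0], [333.0, 401.0]]
```

View pics/w8.png

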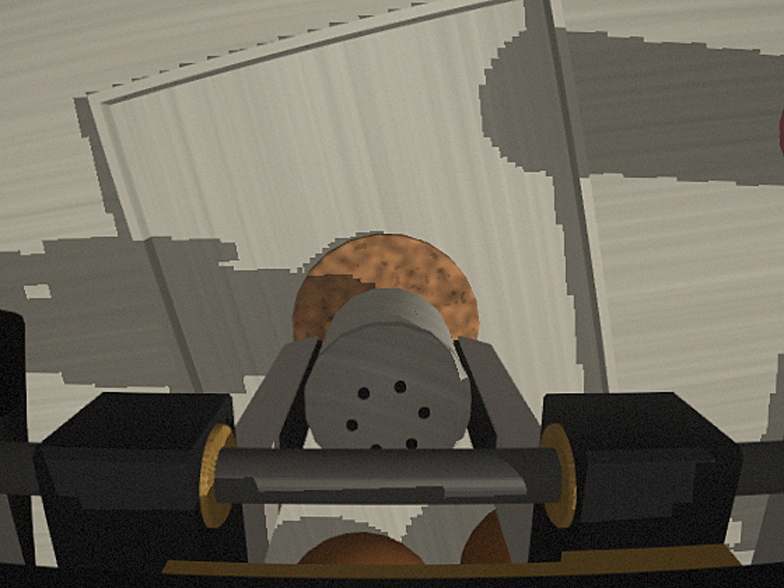

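The coaster spans columns 293–480 with its top edge at row 233. That matches the prediction to about 2 mm, so I'll shift a little in -x, lower and release.

{"name": "move_arm", "arguments": {
  "series": [-1,-0.003,0,-0.005,0,0,0,-1,0,0,-0.006,0,0,0,-1,0,0,-0.004,0,0,0,-1,0,0,-0.002,0,0,0,-1,0,0,0,0,0,0,-1,0,0,0,0,0,0,0.6,0,0,0,0,0,0,0.6,0,0,0,0,0,0,0.6,0,0,0,0,0,0,0.6,0,0,0,0,0,0]
}}

```text
time_s: 29.05
eef_pos: [0.5181, -0.3214, 0.1146]
orientation: [0.0, 0.067, 0.998, 0.0]
ft_force: [0.0, -0.1, -0.6]
width: 0.0745
finger_force: 0.0
```

{"name": "move_arm", "arguments": {
  "series": [0.6,0,0,0,0,0,0,0.6,0,0,0,0,0,0,0.6,0,0,0.01,0,0,0,0.6,0,0,0.025,0,0,0,0.6,0,0,0.04,0,0,0,0.6,0,0,0.05,0,0,0,1,0,0,0.04,0,0,0,1,0,0,0,0,0,0,1,0,0,0,0,0,0,1,0,0,0,0,0,0]
}}

```text
time_s: 30.05
eef_pos: [0.5171, -0.3214, 0.2787]
orientation: [-0.001, 0.067, 0.998, 0.0]
ft_force: [-0.3, -0.2, 0.1]
width: 0.0937
finger_force: 0.0
```

```bash
python3 - <<'E'
from h import *
w=shot("wrist"); o=env.observe(); print(o["eef_pos"].round(4),o["width"],o["qpos"].round(2))
a=shot("scene"); A=a["img"][230:370,70:280]; A=cv2.resize(A,None,fx=2,fy=2,interpolation=cv2.INTER_CUBIC)
W=w["img"][100:380,100:460]
H=280; cv2.imwrite("pics/m9.png",np.hstack([A[:H],W[:H]])[:,:,::-1])
k=blob(w,(3,70,60),(22,255,255),(200,130,400,380)); 
P=[(.518+.0*1,-.3215,.067),(.518,-.3215,.009)]; print(proj(w,P)-[100,100])
E
```

```text
[ 0.5171 -0.3213  0.2783] 0.0939106802641034 [ 0.95  0.69 -0.74  1.65  0.53  1.01  1.47]
[[177.38900397 107.72304617]
 [177.21535374  94.00166209]]
```

View pics/m9.png

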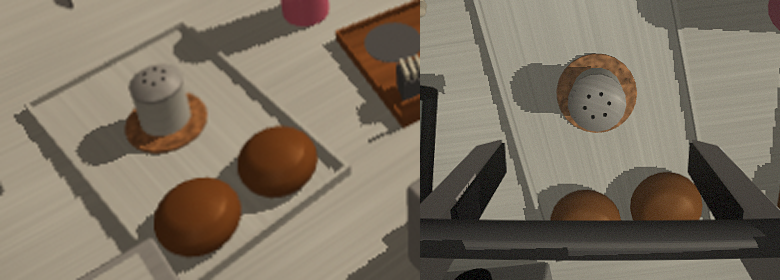

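The shaker stands centred on the coaster, with its holes at (598,104) in the right panel and the coaster centred at (596,92). The holes were predicted at (597,108). Next I'll return the jar.

{"name": "move_arm", "arguments": {
  "series": [1,-0.0055,0.037,0,0,0,-0.098,1,-0.0055,0.037,0,0,0,-0.098,1,-0.0055,0.037,0,0,0,-0.098,1,-0.0055,0.037,0,0,0,-0.098,1,-0.0055,0.037,0,0,0,-0.098,1,-0.0055,0.037,0,0,0,-0.098,1,-0.0055,0.037,0,0,0,-0.098,1,-0.0055,0.037,0,0,0,-0.098,1,-0.0055,0.037,0,0,0,-0.098,1,-0.0055,0.037,0,0,0,-0.098]
}}

```text
time_s: 31.15
eef_pos: [0.4621, 0.0499, 0.2788]
orientation: [-0.001, 0.53, 0.848, -0.001]
ft_force: [1.0, 0.2, -0.1]
width: 0.0938
finger_force: 0.0
```

{"name": "move_arm", "arguments": {
  "series": [1,-0.0055,0.037,0,0,0,-0.098,1,-0.0055,0.037,0,0,0,-0.098,1,-0.0055,0.037,0,0,0,-0.098,1,-0.0055,0.037,0,0,0,-0.098,1,-0.0055,0.037,0,0,0,-0.098,1,-0.0055,0.037,0,0,0,-0.098,1,0,0.005,0,0,0,0,1,0,0,0,0,0,0,1,0,0,0,0,0,0,1,0,0,0,0,0,0]
}}

```text
time_s: 32.15
eef_pos: [0.4304, 0.2736, 0.2792]
orientation: [0.0, 0.753, 0.658, -0.001]
ft_force: [-0.0, -0.3, 0.0]
width: 0.0938
finger_force: 0.0
```

```bash
python3 - <<'E'
from h import *
o=env.observe(); print(o["time_s"],o["eef_pos"].round(4),o["orientation"].round(3))
w=shot("wrist"); save(w,"w10.png",None,1.4); print(proj(w,[(.429,.2755,.136),(.589,.2645,.148),(.5145,.355,.146)])*1.4)
E
```

```text
32.15 [0.4304 0.2736 0.2792] [ 0.     0.753  0.658 -0.001]
[[383.15312701 317.91425046]
 [745.76492428 302.03963076]
 [568.67272858 107.15700538]]
```

View pics/w10.png

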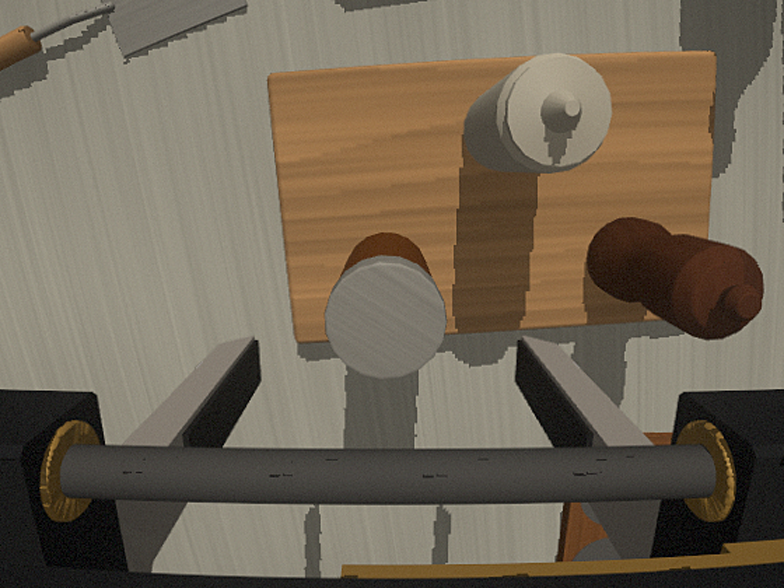

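The jar lid is at (386,317), predicted (383,318). All three stand well inside the board. I'll grip the jar and carry it back.

{"name": "move_arm", "arguments": {
  "series": [1,0,0,-0.016,0,0,0,1,0,0,-0.02,0,0,0,1,0,0,-0.02,0,0,0,1,0,0,-0.02,0,0,0,1,0,0,-0.02,0,0,0,1,0,0,-0.01,0,0,0,1,0,0,0,0,0,0,1,0,0,0,0,0,0,-1,0,0,0,0,0,0,-1,0,0,0,0,0,0]
}}

```text
time_s: 33.2
eef_pos: [0.4304, 0.2758, 0.1745]
orientation: [0.0, 0.752, 0.659, 0.001]
ft_force: [-0.2, -0.2, -0.1]
width: 0.0813
finger_force: 0.0
```

{"name": "move_arm", "arguments": {
  "series": [-1,0,0,0,0,0,0,-1,0,0,0,0,0,0,-1,0,0,0,0,0,0,-1,0,0,0,0,0,0,-1,0,0,0,0,0,0,-1,0,0,0.007,0,0,0,-1,0,0,0.015,0,0,0,-1,0,0,0.02,0,0,0,-1,0,0,0.02,0,0,0,-1,0,0,0.014,0,0,0]
}}

```text
time_s: 34.2
eef_pos: [0.43, 0.2756, 0.2509]
orientation: [0.0, 0.752, 0.659, 0.0]
ft_force: [1.7, 0.4, -2.9]
width: 0.0558
finger_force: 20.0
```

{"name": "move_arm", "arguments": {
  "series": [-1,0.007,-0.018,0,0,0,0,-1,0.013,-0.033,0,0,0,0,-1,0.014,-0.035,0,0,0,0,-1,0.014,-0.035,0,0,0,0,-1,0.014,-0.035,0,0,0,0,-1,0.014,-0.035,0,0,0,0,-1,0.014,-0.035,0,0,0,0,-1,0.014,-0.035,0,0,0,0,-1,0.014,-0.035,0,0,0,0,-1,0.014,-0.035,0,0,0,0]
}}

```text
time_s: 35.2
eef_pos: [0.5619, -0.0571, 0.2497]
orientation: [-0.0, 0.752, 0.659, -0.0]
ft_force: [1.1, 0.1, -1.8]
width: 0.0557
finger_force: 20.0
```

{"name": "move_arm", "arguments": {
  "series": [-1,0.007,-0.023,0,0,0,0,-1,0,0,0,0,0,0,-1,0,0,0,0,0,0,-1,0,0,-0.02,0,0,0,-1,0,0,-0.02,0,0,0,-1,0,0,-0.02,0,0,0,-1,0,0,-0.015,0,0,0,-1,0,0,-0.008,0,0,0,-1,0,0,0,0,0,0,-1,0,0,0,0,0,0]
}}

```text
time_s: 36.2
eef_pos: [0.5692, -0.0776, 0.1672]
orientation: [0.0, 0.752, 0.66, 0.0]
ft_force: [0.9, 0.7, -2.6]
width: 0.0559
finger_force: 20.0
```

{"name": "move_arm", "arguments": {
  "series": [-1,0,0,-0.002,0,0,0,-1,0,0,-0.002,0,0,0,-1,0,0,-0.001,0,0,0,-1,0,0,0,0,0,0,-1,0,0,0,0,0,0,1,0,0,0,0,0,0,1,0,0,0,0,0,0,1,0,0,0,0,0,0,1,0,0,0,0,0,0,1,0,0,0,0,0,0]
}}

```text
time_s: 37.2
eef_pos: [0.569, -0.0784, 0.1618]
orientation: [0.0, 0.752, 0.659, 0.0]
ft_force: [0.0, 0.2, -0.5]
width: 0.0917
finger_force: 0.0
```

{"name": "move_arm", "arguments": {
  "series": [1,0,0,0.02,0,0,0,1,0,0,0.043,0,0,0,1,0,0,0.045,0,0,0,1,0.002,0.034,0,0,0,0,1,0.002,0.034,0,0,0,0,1,0.002,0.034,0,0,0,0,1,0.002,0.034,0,0,0,0,1,0.002,0.034,0,0,0,0,1,0.002,0.034,0,0,0,0,1,0.002,0.034,0,0,0,0]
}}

```text
time_s: 38.2
eef_pos: [0.5828, 0.1609, 0.2697]
orientation: [0.0, 0.752, 0.659, -0.0]
ft_force: [1.0, 0.3, 1.0]
width: 0.0937
finger_force: 0.0
```

{"name": "move_arm", "arguments": {
  "series": [1,0.002,0.034,0,0,0,0,1,0.002,0.034,0,0,0,0,1,0.003,0.037,0,0,0,0,1,0,0,0,0,0,0,1,0,0,0,0,0,0,1,0,0,0,0,0,0,1,0,0,-0.02,0,0,0,1,0,0,-0.02,0,0,0,1,0,0,-0.02,0,0,0,1,0,0,-0.02,0,0,0]
}}

```text
time_s: 39.2
eef_pos: [0.5905, 0.2624, 0.1891]
orientation: [0.0, 0.753, 0.658, -0.0]
ft_force: [-0.1, 0.4, 0.2]
width: 0.0939
finger_force: 0.0
```

```bash
python3 - <<'E'
from h import *
o=env.observe(); print(o["eef_pos"].round(4),o["ft_force"].round(1))
a=shot("side"); save(a,"s11.png",(120,110,400,320),2.8)
E
```

```text
[0.5905 0.2624 0.1891] [-0.1  0.4  0.2]
```

View pics/s11.png

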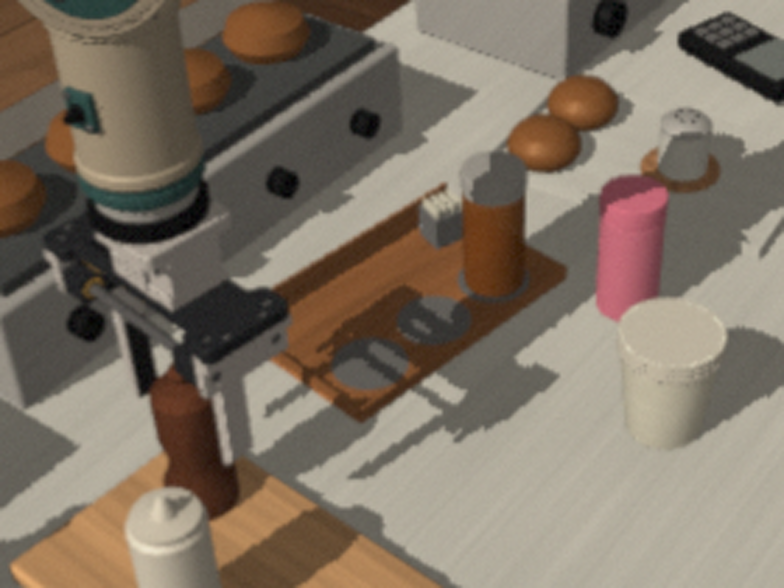

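The jar stands on its pad at (493,225), the shaker on the coaster at (685,145), and the fingers straddle the mill. I'll grip it and return it.

{"name": "move_arm", "arguments": {
  "series": [1,0,0,-0.005,0,0,0,1,0,0,0,0,0,0,1,0,0,0,0,0,0,-1,0,0,0,0,0,0,-1,0,0,0,0,0,0,-1,0,0,0,0,0,0,-1,0,0,0,0,0,0,-1,0,0,0,0,0,0,-1,0,0,0,0,0,0,-1,0,0,0,0,0,0]
}}

```text
time_s: 40.25
eef_pos: [0.5901, 0.2646, 0.1847]
orientation: [0.0, 0.752, 0.659, 0.0]
ft_force: [0.7, 0.3, -0.4]
width: 0.0475
finger_force: 20.0
```

{"name": "move_arm", "arguments": {
  "series": [-1,0,0,0,0,0,0,-1,0,0,0.01,0,0,0,-1,0,0,0.02,0,0,0,-1,0,0,0.02,0,0,0,-1,0,0,0.015,0,0,0,-1,-0.001,-0.015,0,0,0,0,-1,-0.001,-0.03,0,0,0,0,-1,-0.001,-0.03,0,0,0,0,-1,-0.001,-0.03,0,0,0,0,-1,-0.001,-0.03,0,0,0,0]
}}

```text
time_s: 41.25
eef_pos: [0.584, 0.1267, 0.2487]
orientation: [-0.0, 0.752, 0.659, -0.001]
ft_force: [0.2, 0.1, -2.9]
width: 0.0471
finger_force: 20.0
```

{"name": "move_arm", "arguments": {
  "series": [-1,-0.001,-0.03,0,0,0,0,-1,-0.001,-0.03,0,0,0,0,-1,-0.002,-0.03,0,0,0,0,-1,-0.002,-0.03,0,0,0,0,-1,0,-0.0135,0,0,0,0,-1,0,0,0,0,0,0,-1,0,0,0,0,0,0,-1,0,0,-0.02,0,0,0,-1,0,0,-0.02,0,0,0,-1,0,0,-0.02,0,0,0]
}}

```text
time_s: 42.25
eef_pos: [0.5792, -0.0011, 0.1892]
orientation: [-0.0, 0.751, 0.661, 0.001]
ft_force: [-0.5, 0.4, -2.7]
width: 0.0475
finger_force: 20.0
```

{"name": "move_arm", "arguments": {
  "series": [-1,0,0,-0.01,0,0,0,-1,0,0,-0.004,0,0,0,-1,0,0,-0.003,0,0,0,-1,0,0,0,0,0,0,-1,0,0,0,0,0,0,1,0,0,0,0,0,0,1,0,0,0,0,0,0,1,0,0,0,0,0,0,1,0,0,0,0,0,0,1,0,0,0,0,0,0]
}}

```text
time_s: 43.25
eef_pos: [0.579, -0.0039, 0.1728]
orientation: [0.0, 0.752, 0.659, 0.0]
ft_force: [0.5, 0.3, -0.7]
width: 0.0835
finger_force: 0.0
```

{"name": "move_arm", "arguments": {
  "series": [1,0,0,0.017,0,0,0,1,0,0,0.04,0,0,0,1,0,0,0.04,0,0,0,1,-0.006,0.036,0,0,0,0,1,-0.006,0.036,0,0,0,0,1,-0.006,0.036,0,0,0,0,1,-0.006,0.036,0,0,0,0,1,-0.006,0.036,0,0,0,0,1,-0.006,0.036,0,0,0,0,1,-0.006,0.036,0,0,0,0]
}}

```text
time_s: 44.25
eef_pos: [0.5365, 0.2495, 0.2697]
orientation: [0.0, 0.752, 0.659, -0.0]
ft_force: [0.2, 0.5, 0.1]
width: 0.094
finger_force: 0.0
```

{"name": "move_arm", "arguments": {
  "series": [1,-0.006,0.036,0,0,0,0,1,-0.0095,0.036,0,0,0,0,1,-0.006,0.035,0,0,0,0,1,0,0,0,0,0,0,1,0,0,0,0,0,0,1,0,0,0,0,0,0,1,0,0,-0.02,0,0,0,1,0,0,-0.02,0,0,0,1,0,0,-0.02,0,0,0,1,0,0,-0.02,0,0,0]
}}

```text
time_s: 45.25
eef_pos: [0.5165, 0.3529, 0.189]
orientation: [0.001, 0.753, 0.658, -0.0]
ft_force: [0.5, 0.5, 0.1]
width: 0.0943
finger_force: 0.0
```

{"name": "move_arm", "arguments": {
  "series": [1,0,0,-0.003,0,0,0,1,0,0,0,0,0,0,1,0,0,0,0,0,0,-1,0,0,0,0,0,0,-1,0,0,0,0,0,0,-1,0,0,0,0,0,0,-1,0,0,0,0,0,0,-1,0,0,0,0,0,0,-1,0,0,0,0,0,0,-1,0,0,0,0,0,0]
}}

```text
time_s: 46.25
eef_pos: [0.5155, 0.3551, 0.1867]
orientation: [0.0, 0.752, 0.659, 0.0]
ft_force: [-0.3, -0.4, 0.4]
width: 0.0513
finger_force: 20.0
```

{"name": "move_arm", "arguments": {
  "series": [-1,0,0,0.008,0,0,0,-1,0,0,0.02,0,0,0,-1,0,0,0.02,0,0,0,-1,0,0,0.015,0,0,0,-1,0.004,-0.015,0,0,0,0,-1,0.008,-0.03,0,0,0,0,-1,0.008,-0.03,0,0,0,0,-1,0.008,-0.03,0,0,0,0,-1,0.008,-0.03,0,0,0,0,-1,0.008,-0.03,0,0,0,0]
}}

```text
time_s: 47.25
eef_pos: [0.5592, 0.187, 0.2487]
orientation: [0.0, 0.752, 0.659, -0.001]
ft_force: [0.5, 1.2, -1.7]
width: 0.0515
finger_force: 20.0
```

{"name": "move_arm", "arguments": {
  "series": [-1,0.008,-0.03,0,0,0,0,-1,0.008,-0.03,0,0,0,0,-1,0.008,-0.03,0,0,0,0,-1,0.0055,-0.03,0,0,0,0,-1,0,0,0,0,0,0,-1,0,0,0,0,0,0,-1,0,0,0,0,0,0,-1,0,0,-0.02,0,0,0,-1,0,0,-0.02,0,0,0,-1,0,0,-0.02,0,0,0]
}}

```text
time_s: 48.25
eef_pos: [0.5886, 0.0716, 0.1891]
orientation: [-0.0, 0.751, 0.66, 0.0]
ft_force: [0.0, 0.2, -2.5]
width: 0.0509
finger_force: 20.0
```

{"name": "move_arm", "arguments": {
  "series": [-1,0,0,-0.008,0,0,0,-1,0,0,-0.004,0,0,0,-1,0,0,-0.003,0,0,0,-1,0,0,0,0,0,0,-1,0,0,0,0,0,0,1,0,0,0,0,0,0,1,0,0,0,0,0,0,1,0,0,0,0,0,0,1,0,0,0,0,0,0,1,0,0,0,0,0,0]
}}

```text
time_s: 49.25
eef_pos: [0.5891, 0.0701, 0.1748]
orientation: [0.0, 0.752, 0.659, 0.0]
ft_force: [-0.1, 0.2, 0.2]
width: 0.0876
finger_force: 0.0
```

{"name": "move_arm", "arguments": {
  "series": [1,0,0,0,0,0,0,1,0,0,0.02,0,0,0,1,0,0,0.04,0,0,0,1,0,0,0.04,0,0,0,1,0,0,0.04,0,0,0,1,0,0,0.04,0,0,0,1,-0.01,0,0.04,0,0,0,1,-0.01,0,0,0,0,0,1,0,0,0,0,0,0,1,0,0,0,0,0,0]
}}

```text
time_s: 50.25
eef_pos: [0.5685, 0.0697, 0.3935]
orientation: [-0.0, 0.752, 0.659, -0.001]
ft_force: [0.2, -0.6, -0.3]
width: 0.0942
finger_force: 0.0
```

```bash
python3 - <<'E'
from h import *
w=shot("wrist"); o=env.observe(); print(o["time_s"],o["eef_pos"].round(4),o["finger_force"])
a=shot("scene")
W=w["img"]; A=a["img"][160:380,60:400]; A=cv2.resize(A,None,fx=1.15,fy=1.15)
H=253; im=np.hstack([A[:H],cv2.resize(W,(337,253))]); cv2.imwrite("pics/end.png",im[:,:,::-1])
print(((proj(w,[(.5885,.07,.134),(.578,-.004,.136),(.568,-.0785,.124)])*337/560)+[391,0]).round(0))
E
```

```text
50.3 [0.5686 0.0697 0.3932] 0.0
[[570. 115.]
 [569. 160.]
 [568. 197.]]
```

View pics/end.png

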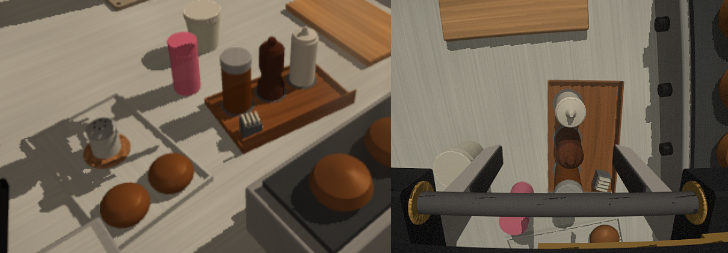

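The end picture shows the jar (235,80), mill (270,68) and bottle (303,57) upright on their pads. The shaker is on the coaster at (102,140), the packet box is untouched and the arm is clear, so I'm handing in.

```bash
python3 -c "
from station import env
print(env.job_done())"
```

```text
the job is handed in; nothing more can be done
None
```

I handed the job in at about 50 s: the last pictures show the shaker upright on the coaster, the mill, bottle and jar back on their own pads, and the packet box untouched; the hand-in returned no verdict.

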